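# Set the bin tags on the lab's stock board

### The arm

A 6-joint arm with a two-finger parallel gripper is mounted at the origin on the work surface. World frame = base frame: x ahead of the robot, y to its left, z up, the work surface at z = 0. Lengths are in m, angles in degrees, forces in N, time in s.
With the tool pointing down it reaches from about 0.375 to 0.925 m from the base axis. Payload 5.7 kg.
Tool frame: the origin (TCP) lies on the centre line of the jaws, within the pads' length; the fingertips stand 25 mm ahead of it and the grasp point (between the pads) lies 6 mm ahead of it; x points along the fingers, z is the direction in which the jaws open and shut, and the axes are right-handed (so a half turn about x gives the same grasp; the last joint's range is limited). The gripper opens to 88 mm and grips with 3 to 60 N. Pads are 20 mm wide; open, the fingers measure 115 mm over their backs; the gripper's body (75 mm by 178 mm) begins 61 mm behind the grasp point.
Start: joints at [61.759, 20.558, 86.54, -0, 72.909, -6.595], TCP at [0.221, 0.558, 0.218] pointing down, gripper open.
Joint ranges: [-170.27, 170.27], [-57.76, 135], [12.27, 136.19], [-55.21, 235.2], [11.17, 155.16], [-170.74, 170.74]. Speed limits (degrees/s): [136.94, 136.94, 180, 180, 180, 180].

### API

Orientations are given as [roll, pitch, yaw] about the fixed x, y, z axes, in that order (R = Rz(yaw) Ry(pitch) Rx(roll)).
In Python, from station import arm gives the robot as it stands. The module is installed in compiled form; this text tells all that it offers.
- The arm moves only by the tool play_rows, never from a script. Its argument "moves" is a list of rows, each an object with "linear": the shift along the tool's x, y, z in m, a list of three; "spin": the turn about the tool's x in degrees; "claw": the closure, from 0 (fully open) to 1 (shut). In form: [{"linear": [dx, dy, dz], "spin": spin, "claw": claw}, ...]. A call has 1 to 12 rows; each row is the pose to reach, as a shift and turn from the pose measured when the call began, along the tool's axes at that moment; what a row does not reach only later rows make up. A row lasts 1/8 s, in which the tool goes at most 62.5 mm and 10.7 degrees, less where a joint would pass 70% of its speed; a pose out of reach is approached as far as the arm can. A call with a gripper value outside its range is refused whole. The fingers move at their own pace and stop on an object; "force" is the grip in N (left out, the last holds). Time passes only in rows, so rows that repeat a pose let the fingers close. It gives the time, the measured TCP pose, the force and the opening at its end, in the units of the state.
- arm.sense(): the state, without advancing time (a new reading comes with each control period).
- arm.snapshot(name): name is "scene" or "side" or "wrist"; returns (picture, depth): 480x640x3 uint8, red, green, blue; 480x640 float32, m along the optical axis (not along the pixel's ray), 0 where there is no reading.
- arm.get_calibration(name): a dict with "fx", "fy", "cx", "cy" (pixels), "R" (3x3) and "t" (3): a world point X has camera coordinates R X + t; the wrist camera has in their place "hand_eye" (4x4, takes a point from camera to tool coordinates, whose origin is the TCP and whose axes are the tool frame's). Camera axes: x right, y down, z forward; pixel columns grow to the right and rows downward; lengths in m; the calibration is good to about 2 mm. The wrist camera is an equidistant fisheye: a pixel r from the principal point sees the ray r / f radians off the axis. A picture is of the moment at which its call begins: read the wrist's pose just before it. get_calibration takes no time and is no camera call.
- arm.job_done(): hands the job in, once; it reports no verdict.
The state is a dict: "t": time; "joint_positions": joint angles; "qvel": joint speeds; "joint_efforts": joint torques, N m; "eef_pos": TCP position; "orientation": TCP orientation; "ft_force": force on the tool from outside, world axes, zero at the start; "ft_torque": the same for the moment, N m; "finger_gap": finger opening in m.
Only numpy, scipy, OpenCV 4.12 (cv2) and the standard library are available. Lean on these libraries where they do the work, as an engineer would, in place of code of your own. Each camera call takes 0.05 s, during which the arm holds its last target.

### The job

Make the hinged tags on the stock board tell the truth: in front of each full bin the tag must lie back towards its bin, disc face up, and in front of each empty bin it must lie towards the robot, bar face up. Push the wrong ones over gently with a fingertip or the outside of the fingers, without gripping them, leave alone the tags that are already right, and neither move nor pick up anything else on the board or the bench.

Things in the scene. Friction and masses are not known exactly. Their poses are not given: they have to be found in the camera images.
- tag1 (a joint): lean of tag 1 (white plate 56 mm wide, 4 mm thick, 40 g) about its axle, rad: 0 upright; +0.85 (stop) leaning to its bin, disc face up, in stock; -0.85 (stop) leaning to the robot, bar face up, reorder. Free edge 50 mm from the axle: at a stop 38 mm to that side and 33 mm above the axle. Smooth plastic, no spring: past upright it falls by its weight to the other stop and stays
- tag1_axle (a point): middle of tag 1's axle, 50 mm above the bench, in a fixed dark steel stand 64 mm wide (y), 34 mm deep, cheeks to 6 mm above the axle, rest pegs under the leaning tag to 23 mm either side and 15 mm above the axle. x points from the tag straight to its bin (away from the robot), y along the axle, z up. The four stands stand in a row along y, 100 mm apart, in any order
- tag2 (a joint): lean of tag 2 (white plate 56 mm wide, 4 mm thick, 40 g) about its axle, rad: 0 upright; +0.85 (stop) leaning to its bin, disc face up, in stock; -0.85 (stop) leaning to the robot, bar face up, reorder. Free edge 50 mm from the axle: at a stop 38 mm to that side and 33 mm above the axle. Smooth plastic, no spring: past upright it falls by its weight to the other stop and stays
- tag2_axle (a point): middle of tag 2's axle, 50 mm above the bench, in a fixed dark steel stand 64 mm wide (y), 34 mm deep, cheeks to 6 mm above the axle, rest pegs under the leaning tag to 23 mm either side and 15 mm above the axle. x points from the tag straight to its bin (away from the robot), y along the axle, z up. The four stands stand in a row along y, 100 mm apart, in any order
- tag3 (a joint): lean of tag 3 (white plate 56 mm wide, 4 mm thick, 40 g) about its axle, rad: 0 upright; +0.85 (stop) leaning to its bin, disc face up, in stock; -0.85 (stop) leaning to the robot, bar face up, reorder. Free edge 50 mm from the axle: at a stop 38 mm to that side and 33 mm above the axle. Smooth plastic, no spring: past upright it falls by its weight to the other stop and stays
- tag3_axle (a point): middle of tag 3's axle, 50 mm above the bench, in a fixed dark steel stand 64 mm wide (y), 34 mm deep, cheeks to 6 mm above the axle, rest pegs under the leaning tag to 23 mm either side and 15 mm above the axle. x points from the tag straight to its bin (away from the robot), y along the axle, z up. The four stands stand in a row along y, 100 mm apart, in any order
- tag4 (a joint): lean of tag 4 (white plate 56 mm wide, 4 mm thick, 40 g) about its axle, rad: 0 upright; +0.85 (stop) leaning to its bin, disc face up, in stock; -0.85 (stop) leaning to the robot, bar face up, reorder. Free edge 50 mm from the axle: at a stop 38 mm to that side and 33 mm above the axle. Smooth plastic, no spring: past upright it falls by its weight to the other stop and stays
- tag4_axle (a point): middle of tag 4's axle, 50 mm above the bench, in a fixed dark steel stand 64 mm wide (y), 34 mm deep, cheeks to 6 mm above the axle, rest pegs under the leaning tag to 23 mm either side and 15 mm above the axle. x points from the tag straight to its bin (away from the robot), y along the axle, z up. The four stands stand in a row along y, 100 mm apart, in any order
- bin1: open grey plastic bin, FULL: heaped with black rubber stoppers, which rise a few mm over its rim. 100 mm deep (x), 86 mm wide (y), its rim 46 mm above the bench, fixed; origin at the centre of its underside. It stands at any of the four places; its tag is the one about 135 mm in front of its centre (nearest tag axle; the next one is about 168 mm away)
- bin2: open grey plastic bin, FULL: packed with capped amber vials, which rise a few mm over its rim. 100 mm deep (x), 86 mm wide (y), its rim 46 mm above the bench, fixed; origin at the centre of its underside. It stands at any of the four places; its tag is the one about 135 mm in front of its centre (nearest tag axle; the next one is about 168 mm away)
- bin3: open grey plastic bin, EMPTY. 100 mm deep (x), 86 mm wide (y), its rim 46 mm above the bench, fixed; origin at the centre of its underside. It stands at any of the four places; its tag is the one about 135 mm in front of its centre (nearest tag axle; the next one is about 168 mm away)
- bin4: open grey plastic bin, EMPTY. 100 mm deep (x), 86 mm wide (y), its rim 46 mm above the bench, fixed; origin at the centre of its underside. It stands at any of the four places; its tag is the one about 135 mm in front of its centre (nearest tag axle; the next one is about 168 mm away)
- board: fixed grey board 310 x 460 mm, 10 mm thick, lying on the bench, carrying the four tag stands and, behind them, the four bins; origin at its underside, in the middle of the row of tag axles; its x points from the tags to the bins; it reaches 100 mm in front of the axles and 210 mm behind them
- vial_a_mid (a point): small amber glass vial, 21 mm across, 45 mm tall, loose, standing on the board between two tag stands; the point is its centre. Leave it where it is
- vial_b_mid (a point): a second such vial, 21 mm across, 45 mm tall, loose, standing on the board in front of the bins, between two of them; the point is its centre. Leave it where it is
- stopper_mid (a point): loose black rubber stopper, 28 mm across, 26 mm tall, standing on the front strip of the board; the point is its centre. Leave it where it is
- beaker_mid (a point): empty glass beaker, 70 mm across, 85 mm tall, left of the board; the point is its centre. Leave it where it is
- wash_mid (a point): white wash bottle, 68 mm across, 170 mm tall, left of the board; the point is its centre. Leave it where it is
- jar_mid (a point): amber screw-top jar, 72 mm across, 85 mm tall, right of the board; the point is its centre. Leave it where it is
- clamp_mid (a point): small steel boss clamp lying on the bench right of the board, block 50 x 26 x 30 mm with a thumb screw that reaches 45 mm out on its +y side; the point is the centre of the block. Leave it where it is

How it is judged (in metres and radians):
At the end, for the whole second after the job is handed in: Every tag before a full bin leans back to its stop (joint above 0.7 rad), every tag before an empty bin leans towards the robot (joint below -0.7 rad), all tags at rest (slower than 0.2 rad/s), and every loose thing within 15 mm of where it stood ((((horizontal distance between tag1_axle and bin1 below 0.15 m or horizontal distance between tag1_axle and bin2 below 0.15 m) and value of joint tag1 above 0.7 rad) or ((horizontal distance between tag1_axle and bin3 below 0.15 m or horizontal distance between tag1_axle and bin4 below 0.15 m) and value of joint tag1 below -0.7 rad)) and velocity of joint tag1 between -0.2 and 0.2 rad/s and (((horizontal distance between tag2_axle and bin1 below 0.15 m or horizontal distance between tag2_axle and bin2 below 0.15 m) and value of joint tag2 above 0.7 rad) or ((horizontal distance between tag2_axle and bin3 below 0.15 m or horizontal distance between tag2_axle and bin4 below 0.15 m) and value of joint tag2 below -0.7 rad)) and velocity of joint tag2 between -0.2 and 0.2 rad/s and (((horizontal distance between tag3_axle and bin1 below 0.15 m or horizontal distance between tag3_axle and bin2 below 0.15 m) and value of joint tag3 above 0.7 rad) or ((horizontal distance between tag3_axle and bin3 below 0.15 m or horizontal distance between tag3_axle and bin4 below 0.15 m) and value of joint tag3 below -0.7 rad)) and velocity of joint tag3 between -0.2 and 0.2 rad/s and (((horizontal distance between tag4_axle and bin1 below 0.15 m or horizontal distance between tag4_axle and bin2 below 0.15 m) and value of joint tag4 above 0.7 rad) or ((horizontal distance between tag4_axle and bin3 below 0.15 m or horizontal distance between tag4_axle and bin4 below 0.15 m) and value of joint tag4 below -0.7 rad)) and velocity of joint tag4 between -0.2 and 0.2 rad/s and distance of each of vial_a_mid, vial_b_mid, stopper_mid, beaker_mid, wash_mid, jar_mid, clamp_mid from where it was at the start of the episode below 0.015 m); the robot touches nothing.
It fails at once if a tag that was already right is swung out of place (more than 0.65 rad off its stop) (((horizontal distance between tag1_axle and bin1 below 0.15 m or horizontal distance between tag1_axle and bin2 below 0.15 m) and value of joint tag1 below 0.2 rad) or ((horizontal distance between tag2_axle and bin1 below 0.15 m or horizontal distance between tag2_axle and bin2 below 0.15 m) and value of joint tag2 below 0.2 rad) or ((horizontal distance between tag3_axle and bin3 below 0.15 m or horizontal distance between tag3_axle and bin4 below 0.15 m) and value of joint tag3 above -0.2 rad) or ((horizontal distance between tag4_axle and bin3 below 0.15 m or horizontal distance between tag4_axle and bin4 below 0.15 m) and value of joint tag4 above -0.2 rad)).
It fails at once if a tag is gripped or pressed hard (over 18 N) (contact force between the fingers and tag1 above 18 N or contact force between the fingers and tag2 above 18 N or contact force between the fingers and tag3 above 18 N or contact force between the fingers and tag4 above 18 N).
It fails at once if a bystander is moved or lifted by more than 15 mm (distance of any of vial_a_mid, vial_b_mid, stopper_mid, beaker_mid, wash_mid, jar_mid, clamp_mid from where it was at the start of the episode above 0.015 m).
It also fails if it takes over 45 s, if anything falls off the work surface, if the arm or the gripper's body presses on something with over 40 N, if the wrist force passes 120 N, or if a joint passes its speed limit or range.

## Working session

There is one attempt and no reset: what is moved stays moved. The work goes in short steps, Python scripts to look and compute and a tool call to move; the robot and the scene stay as the last step left them, time stands still between calls to the robot, and variables do not carry over. Pictures are saved under pics/ and viewed, and the job is handed in when it is done.

Besides the shell and the picture viewer there is one more tool, called as a command line: name --argument value ..., lists and objects as JSON in quotes. play_rows: Moves the arm, as the interface text tells. Its arguments: {"type":"object","properties":{"moves":{"type":"array","items":{"type":"object","properties":{"linear":{"type":"array","items":{"type":"number"}},"spin":{"type":"number"},"claw":{"type":"number"}}}},"force":{"type":"number"}},"required":["moves"]}

```bash
mkdir -p pics; python3 - <<'E'
from station import arm
import cv2, numpy as np
s=arm.sense(); print(s)
for n in ["scene","side","wrist"]:
    p,d=arm.snapshot(n); cv2.imwrite(f"pics/{n}0.png",p[:,:,::-1]); np.save(f"{n}0.npy",d); np.save(f"{n}0_rgb.npy",p)
    print(n,arm.get_calibration(n))
E
```

```text
{'t': 0.0, 'joint_positions': array([ 6.17588257e+01,  2.05986221e+01,  8.65990814e+01, -2.31753073e-03,
        7.29093019e+01, -6.59386246e+00]), 'qvel': array([ 0.07434837, -0.11870236,  0.04543899, -0.13357031,  0.03804003,
       -0.13724988]), 'joint_efforts': array([-5.97284870e-04, -5.15362608e+01, -2.70710492e+01,  6.72590942e-02,
        3.48722795e-02, -1.23200157e-04]), 'eef_pos': array([0.22100845, 0.55704652, 0.21710186]), 'orientation': array([ 174.59140429,   89.89297171, -117.05522439]), 'ft_force': array([0.04655174, 0.13991897, 0.30252766]), 'ft_torque': array([-0.00540925, -0.00153897, -0.00296423]), 'finger_gap': 0.08828058923272242}
scene {'fx': 466.1971241919041, 'fy': 466.1971241919041, 'cx': 320.609202212517, 'cy': 246.44565344398436, 'R': array([[-0.3576742 ,  0.93383531, -0.0045588 ],
       [ 0.78049038,  0.29625307, -0.55051692],
       [-0.51274158, -0.2004638 , -0.83481156]]), 't': array([ 0.20275944, -0.39537401,  1.470628  ])}
side {'fx': 436.5116091376776, 'fy': 436.5116091376776, 'cx': 321.6566012300064, 'cy': 236.80548610063553, 'R': array([[ 0.91122399, -0.41186469,  0.0061903 ],
       [-0.26170901, -0.59048861, -0.76343408],
       [ 0.31808684,  0.69403939, -0.64585608]]), 't': array([-0.50757223,  0.19788606,  0.87776193])}
wrist {'fx': 371.64829954431775, 'fy': 371.64829954431775, 'cx': 325.20686148866014, 'cy': 241.80766066659243, 'hand_eye': array([[-9.16731380e-04, -2.91418751e-01,  9.56595145e-01,
        -1.67674259e-01],
       [-8.05914105e-04, -9.56595021e-01, -2.91419486e-01,
         8.00533288e-02],
       [ 9.99999255e-01, -1.03808691e-03,  6.42082191e-04,
        -6.95787316e-04],
       [ 0.00000000e+00,  0.00000000e+00,  0.00000000e+00,
         1.00000000e+00]])}
```

View pics/scene0.png

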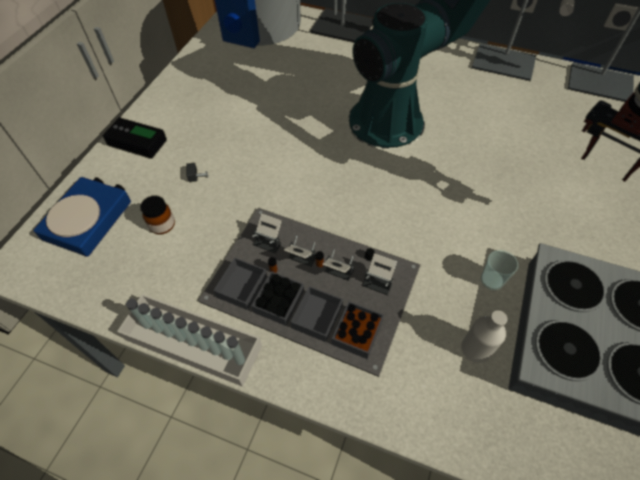

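View pics/side0.png

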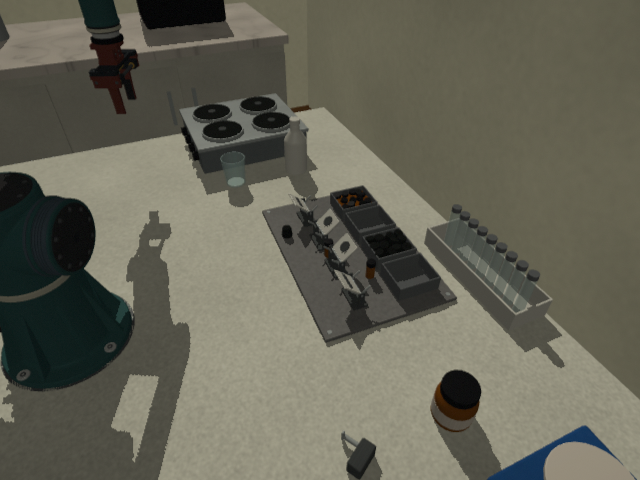

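View pics/wrist0.png

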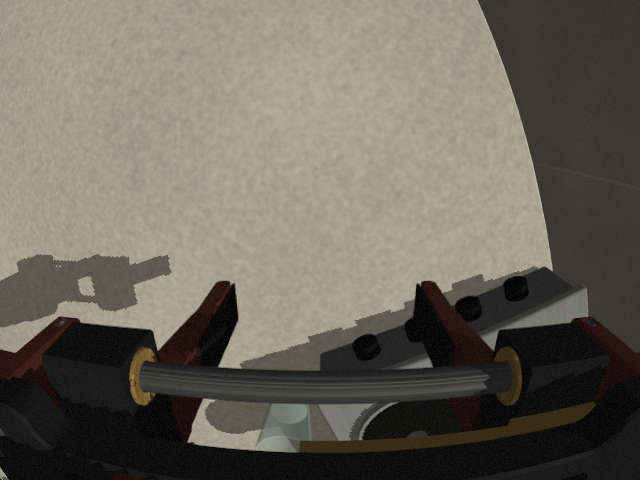

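The scene view shows the board at about (200-420, 210-370). From image left the bins are empty, stoppers, empty, vials, with the tags in a row at about (267,228) to (381,268). I'll zoom in on both views.

```bash
python3 - <<'E'
import cv2
a=cv2.imread("pics/scene0.png")[200:380,190:430]; cv2.imwrite("pics/scz.png",cv2.resize(a,(800,600),interpolation=cv2.INTER_CUBIC))
a=cv2.imread("pics/side0.png")[180:345,255:465]; cv2.imwrite("pics/sdz.png",cv2.resize(a,(763,600),interpolation=cv2.INTER_CUBIC))
E
```

```text
(no output)
```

View pics/scz.png

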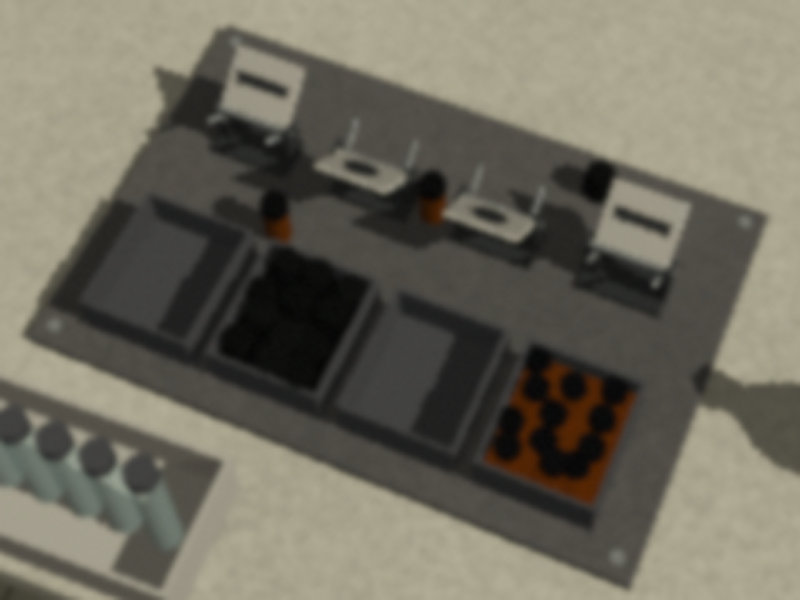

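View pics/sdz.png

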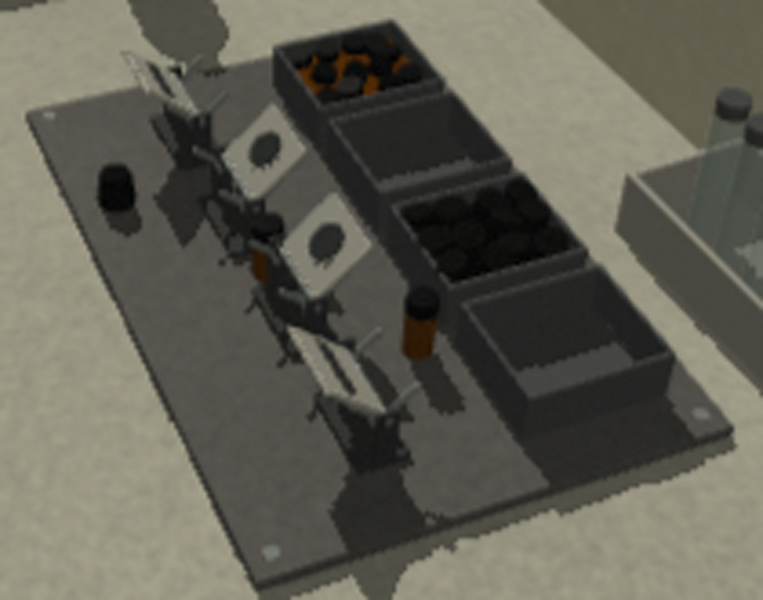

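Both views agree. From image left (the robot's right), the four places are:
- **A:** bin empty, bar face up, which is right.
- **B:** stoppers, disc face up, which is right.
- **C:** bin empty, disc face up, so it is wrong.
- **D:** vials, bar face up, so it is wrong.

Vial a stands between B and C, and the stopper is in front, near D. Next I'll measure the positions.

```bash
cat > h.py <<'E'
import numpy as np, cv2
from station import arm
def ray(n,uv,z):
    c=arm.get_calibration(n); R=np.array(c["R"]);t=np.array(c["t"])
    uv=np.atleast_2d(uv).astype(float)
    d=np.c_[(uv[:,0]-c["cx"])/c["fx"],(uv[:,1]-c["cy"])/c["fy"],np.ones(len(uv))]@R
    o=-R.T@t
    return o+d*((z-o[2])/d[:,2])[:,None]
def cloud(n,d):
    c=arm.get_calibration(n); R=np.array(c["R"]);t=np.array(c["t"])
    v,u=np.mgrid[:480,:640]
    p=np.stack([(u-c["cx"])/c["fx"]*d,(v-c["cy"])/c["fy"]*d,d],-1)
    return (p-t)@R
E
python3 - <<'E'
from h import *
np.set_printoptions(precision=4,suppress=True)
cr=np.array([[225,28],[768,215],[632,587],[25,335]])/3.3333+[190,200]
P=ray("scene",cr-.3,0.01); print("scene corners",P, np.linalg.norm(P-np.roll(P,1,0),axis=1))
cs=np.array([[27,115],[733,432],[258,583]])*210/763+[255,180]
print("side corners",ray("side",cs-.3,0.01))
# white tags
for n in["scene","side"]:
    img=np.load(f"{n}0_rgb.npy").astype(int); d=np.load(f"{n}0.npy"); X=cloud(n,d)
    m=((img.min(2)>120)&(X[...,2]>0.05)&(X[...,2]<0.12)&(d>0)).astype(np.uint8)
    k,l,st,ce=cv2.connectedComponentsWithStats(m)
    for i in range(1,k):
        if 40<st[i,4]<2000:
            q=X[l==i]; print(n,ce[i],st[i,4],q.mean(0),q.min(0),q.max(0))
E
```

```text
scene corners [[ 0.4649 -0.2238  0.01  ]
 [ 0.4817  0.2344  0.01  ]
 [ 0.7895  0.2219  0.01  ]
 [ 0.7691 -0.2388  0.01  ]] [0.3046 0.4585 0.3081 0.4611]
side corners [[ 0.482   0.2252  0.01  ]
 [ 0.7669 -0.2444  0.01  ]
 [ 0.4627 -0.2279  0.01  ]]
scene [ 72.7843 215.0732] 1530 [ 0.6861 -0.6348  0.0599] [ 0.6216 -0.7006  0.0529] [ 0.7468 -0.5725  0.0653]
scene [268.8308 225.9962] 266 [ 0.5454 -0.1463  0.0689] [ 0.5251 -0.1739  0.0519] [ 0.564  -0.1193  0.0884]
scene [382.37   266.9021] 327 [0.5591 0.1527 0.0692] [0.5404 0.1246 0.0522] [0.5777 0.1794 0.0862]
scene [497.9837 339.4146] 123 [0.667  0.4257 0.1126] [0.634  0.409  0.0973] [0.6808 0.4401 0.1197]
```

```bash
python3 - <<'E'
from h import *
from scipy.spatial.transform import Rotation as Ro
np.set_printoptions(precision=4,suppress=True)
s=arm.sense(); R=Ro.from_euler("xyz",s["orientation"],degrees=True).as_matrix(); print(R)
yaw=-2.3; xb=np.array([np.cos(np.radians(yaw)),np.sin(np.radians(yaw)),0]); yb=np.array([-xb[1],xb[0],0])
print("tool z in board frame:",R[:,2]@xb,R[:,2]@yb, "angle",np.degrees(np.arctan2(R[:,2]@yb,R[:,2]@xb)))
o=np.array([.5733,.0013,0])
for n,k in zip("ABCD",(-.15,-.05,.05,.15)): print(n,o+k*yb)
# check vs depth for all four places
for n in ["scene","side"]:
    d=np.load(f"{n}0.npy"); X=cloud(n,d); img=np.load(f"{n}0_rgb.npy").astype(int)
    L=np.stack([(X-o)@xb,(X-o)@yb,X[...,2]],-1)
    for nm,k in zip("ABCD",(-.15,-.05,.05,.15)):
        m=(d>0)&(abs(L[...,0])<.06)&(abs(L[...,1]-k)<.045)&(L[...,2]>.062)&(L[...,2]<.12)&(img.min(2)>70)
        q=L[m]; 
        if len(q): print(n,nm,len(q),"x",np.percentile(q[:,0],[2,50,98]),"y",np.percentile(q[:,1],[2,98]),"z",q[:,2].max())
E
```

```text
[[-0.0007 -0.9295  0.3689]
 [-0.0013  0.3689  0.9295]
 [-1.      0.0001 -0.0014]]
tool z in board frame: 0.33128165703054974 0.9435308561062674 angle 70.6533946885742
A [ 0.5673 -0.1486  0.    ]
B [ 0.5713 -0.0487  0.    ]
C [0.5753 0.0513 0.    ]
D [0.5793 0.1512 0.    ]
scene A 258 x [-0.0407 -0.0286 -0.0103] y [-0.1771 -0.123 ] z 0.0883761182472573
scene B 127 x [-0.0216  0.0258  0.0353] y [-0.0777 -0.0231] z 0.08796020091878907
scene C 133 x [-0.0223  0.0266  0.0357] y [0.0227 0.0768] z 0.08674546849805401
scene D 321 x [-0.0391 -0.0273 -0.0098] y [0.1224 0.1764] z 0.0863217374435842
side A 171 x [-0.0405 -0.0304  0.0178] y [-0.1805 -0.1271] z 0.08760570000744734
side B 214 x [0.0075 0.0254 0.0358] y [-0.0813 -0.0269] z 0.08713608340399104
side C 181 x [0.0082 0.0244 0.0358] y [0.0183 0.0728] z 0.08604500576223913
side D 100 x [-0.039  -0.0284  0.0178] y [0.1179 0.1731] z 0.08552538312346976
```

Depth from both cameras matches the expected tag geometry to a few mm (D's front edge at -39 mm, C's back edge at +36 mm). Now I close the jaws, move to in front of D, and turn to the board axes.

play_rows --force 5 --moves '[{"linear": [0,-0.02,-0.014],"spin": -2,"claw": 1},{"linear": [0,-0.06,-0.041],"spin": -5,"claw": 1},{"linear": [0,-0.105,-0.071],"spin": -9,"claw": 1},{"linear": [0,-0.15,-0.102],"spin": -13,"claw": 1},{"linear": [0,-0.195,-0.132],"spin": -17,"claw": 1},{"linear": [0,-0.24,-0.163],"spin": -19.4,"claw": 1},{"linear": [0,-0.285,-0.194],"spin": -19.4,"claw": 1},{"linear": [0,-0.33,-0.224],"spin": -19.4,"claw": 1},{"linear": [0,-0.37,-0.251],"spin": -19.4,"claw": 1},{"linear": [0,-0.395,-0.268],"spin": -19.4,"claw": 1},{"linear": [0,-0.402,-0.273],"spin": -19.4,"claw": 1},{"linear": [0,-0.402,-0.273],"spin": -19.4,"claw": 1}]'

```text
t: 1.65
eef_pos: [0.4937, 0.1553, 0.2174]
orientation: [125.3, 89.9, -147.0]
ft_force: [-0.2, 0.1, 0.8]
finger_gap: 0.0008
```

```bash
cat >> h.py <<'E'
from scipy.spatial.transform import Rotation as Ro
o=np.array([.5733,.0013,0]); _a=np.radians(-2.3)
xb=np.array([np.cos(_a),np.sin(_a),0]); yb=np.array([-xb[1],xb[0],0])
def tool():
    s=arm.sense(); R=Ro.from_euler("xyz",s["orientation"],degrees=True).as_matrix(); p=s["eef_pos"]
    print("t",s["t"],"board pos",(p-o)@xb,(p-o)@yb,p[2],"F",s["ft_force"],"gap",s["finger_gap"])
    B=np.c_[xb,yb,[0,0,1]]; print((B.T@R).round(3)); return p,R
def tags(n,tag):
    p,d=arm.snapshot(n); cv2.imwrite(f"pics/{n}{tag}.png",p[:,:,::-1]); X=cloud(n,d); img=p.astype(int)
    L=np.stack([(X-o)@xb,(X-o)@yb,X[...,2]],-1)
    for nm,k in zip("ABCD",(-.15,-.05,.05,.15)):
        m=(d>0)&(abs(L[...,0])<.06)&(abs(L[...,1]-k)<.045)&(L[...,2]>.062)&(L[...,2]<.12)&(img.min(2)>70)
        q=L[m]
        if len(q): print(n,nm,len(q),"x",np.percentile(q[:,0],[2,50,98]).round(3),"zmax",q[:,2].max())
E
python3 -c "
from h import *
tool(); p,d=arm.snapshot('scene'); cv2.imwrite('pics/scene1.png',p[:,:,::-1])
p,d=arm.snapshot('side'); cv2.imwrite('pics/side1.png',p[:,:,::-1])
a=np.hstack([cv2.imread('pics/scene1.png')[150:390,190:440],cv2.imread('pics/side1.png')[130:370,225:475]]); cv2.imwrite('pics/z1.png',cv2.resize(a,(800,384),interpolation=cv2.INTER_CUBIC))"
```

```text
t 1.65 board pos -0.08576598465016276 0.15071169148760763 0.2174012086796273 F [-0.18999211  0.14004293  0.77873572] gap 0.0007526042684670774
[[-0.001 -1.    -0.   ]
 [-0.001 -0.     1.   ]
 [-1.     0.001 -0.001]]
```

View pics/z1.png

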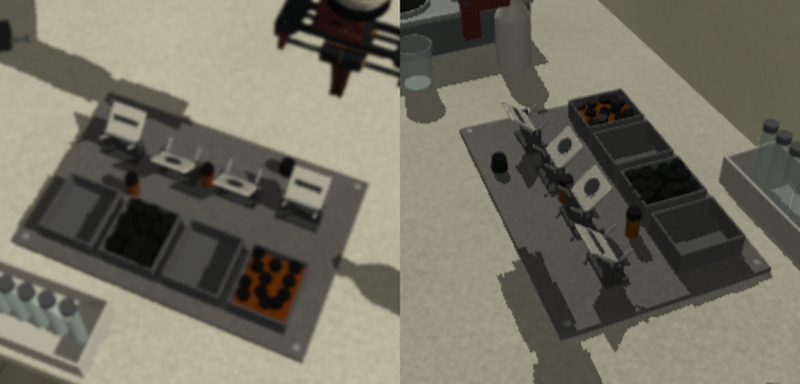

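The closed fingers stand in front of D and are aligned with it. I descend to a tip height of about 0.073, above the pegs (0.065) and below the free edge (0.083), and approach.

play_rows --moves '[{"linear": [0.04,0,0],"spin": 0,"claw": 1},{"linear": [0.085,0,0],"spin": 0,"claw": 1},{"linear": [0.113,0,0],"spin": 0,"claw": 1},{"linear": [0.119,0,0],"spin": 0,"claw": 1},{"linear": [0.119,-0.01,0],"spin": 0,"claw": 1},{"linear": [0.119,-0.02,0],"spin": 0,"claw": 1},{"linear": [0.119,-0.028,0],"spin": 0,"claw": 1},{"linear": [0.119,-0.028,0],"spin": 0,"claw": 1}]'

```text
t: 2.75
eef_pos: [0.5225, 0.1549, 0.0991]
orientation: [-138.3, 90.0, -50.5]
ft_force: [0.6, -0.9, 0.2]
finger_gap: 0.0005
```

```bash
python3 -c "
from h import *
tool(); tags('side','2')
a=cv2.imread('pics/side2.png')[170:310,250:440]; cv2.imwrite('pics/z2.png',cv2.resize(a,(800,589),interpolation=cv2.INTER_CUBIC))"
```

```text
t 2.75 board pos -0.05694045739446087 0.15145817570407036 0.09912607690161944 F [ 0.55474377 -0.9224459   0.24798843] gap 0.0004929635971028321
[[ 0.    -1.    -0.001]
 [-0.001 -0.001  1.   ]
 [-1.    -0.    -0.001]]
side A 169 x [-0.04  -0.029  0.018] zmax 0.08549057463039765
side B 219 x [0.008 0.025 0.035] zmax 0.0873197827045431
side C 176 x [0.008 0.025 0.036] zmax 0.08662353960911662
side D 99 x [-0.039 -0.028  0.019] zmax 0.08747215794391486
```

View pics/z2.png

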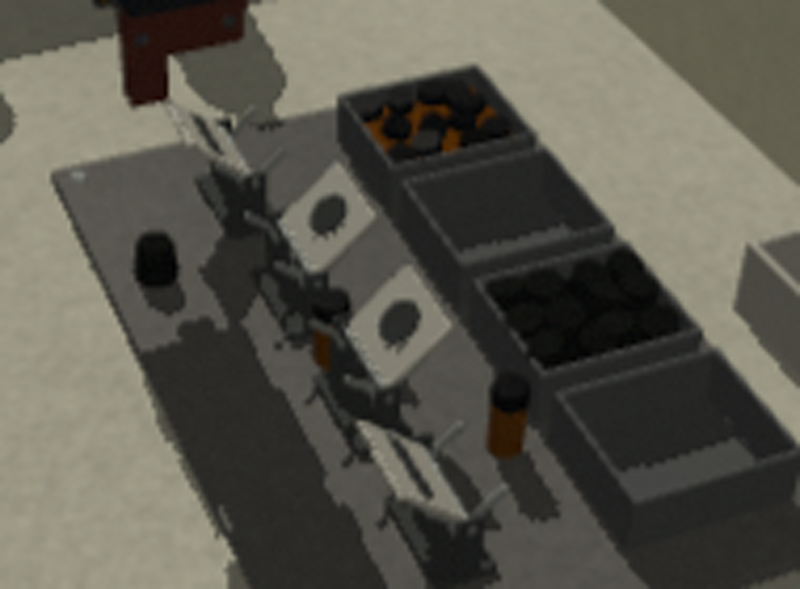

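The fingertip (about (145,95) in the crop) stands just short of D's free edge, at the right height. Now the gentle push.

play_rows --moves '[{"linear": [0,-0.005,0],"spin": 0,"claw": 1},{"linear": [0,-0.01,0],"spin": 0,"claw": 1},{"linear": [0,-0.015,0],"spin": 0,"claw": 1},{"linear": [0,-0.021,0],"spin": 0,"claw": 1},{"linear": [0,-0.027,0],"spin": 0,"claw": 1},{"linear": [0,-0.033,0],"spin": 0,"claw": 1},{"linear": [0,-0.039,0],"spin": 0,"claw": 1},{"linear": [0,-0.045,0],"spin": 0,"claw": 1},{"linear": [0,-0.051,0],"spin": 0,"claw": 1},{"linear": [0,-0.056,0],"spin": 0,"claw": 1},{"linear": [0,-0.06,0],"spin": 0,"claw": 1},{"linear": [0,-0.06,0],"spin": 0,"claw": 1}]'

```text
t: 4.3
eef_pos: [0.5819, 0.1525, 0.0988]
orientation: [145.4, 90.0, -126.9]
ft_force: [0.7, 0.3, 0.1]
finger_gap: 0.0003
```

```bash
python3 -c "
from h import *
tool(); tags('side','3')
a=cv2.imread('pics/side3.png')[170:310,250:440]; cv2.imwrite('pics/z3.png',cv2.resize(a,(800,589),interpolation=cv2.INTER_CUBIC))"
```

```text
t 4.3 board pos 0.0024955781253169587 0.1514437507637292 0.09880121600840573 F [0.73867415 0.32024311 0.12471979] gap 0.00032116235748657273
[[-0.    -1.    -0.001]
 [-0.001 -0.001  1.   ]
 [-1.     0.    -0.001]]
side A 29 x [-0.04  -0.039 -0.   ] zmax 0.08655930285319394
side B 203 x [0.007 0.025 0.035] zmax 0.08654726880660392
side C 160 x [0.008 0.026 0.036] zmax 0.08652240485541228
side D 98 x [-0.039 -0.028  0.019] zmax 0.08578368184842665
```

View pics/z3.png

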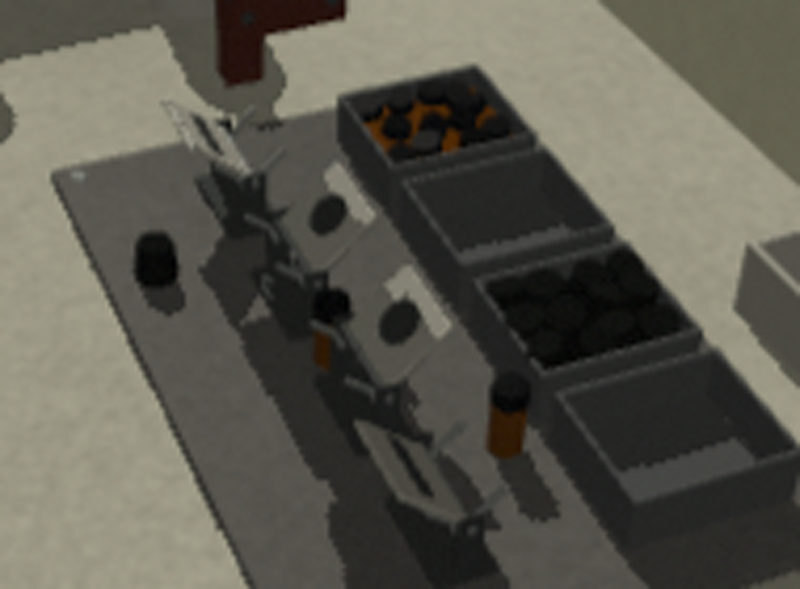

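D hasn't moved, and the finger looks too high or too far over. I'll measure the fingertip against the tag in the depth image.

```bash
python3 -c "
from h import *
np.set_printoptions(precision=4,suppress=True)
def proj(n,P):
    c=arm.get_calibration(n); q=np.array(c['R'])@P+np.array(c['t']); return c['fx']*q[0]/q[2]+c['cx'],c['fy']*q[1]/q[2]+c['cy']
for nm,l in [('tip',(.0025,.1514,.074)),('free edge mid',(-.038,.15,.083)),('axle',(0,.15,.05))]:
    P=o+l[0]*xb+l[1]*yb+[0,0,l[2]]; print(nm,'side',proj('side',P),'scene',proj('scene',P))
for n in ['scene','side']:
    p,d=arm.snapshot(n); cv2.imwrite(f'pics/{n}4.png',p[:,:,::-1]); X=cloud(n,d); im=p.astype(int)
    L=np.stack([(X-o)@xb,(X-o)@yb,X[...,2]],-1)
    m=(d>0)&(abs(L[...,0])<.06)&(abs(L[...,1]-.15)<.07)&(L[...,2]>.06)&(L[...,2]<.16)&(im[...,0]>1.6*im[...,1])
    q=L[m]; print(n,m.sum(), q.min(0),q.max(0), q[q[:,2]<q[:,2].min()+.01].mean(0))
    
"
python3 -c "
import cv2
a=cv2.imread('pics/scene4.png')[170:310,290:480]; cv2.imwrite('pics/z4.png',cv2.resize(a,(800,589),interpolation=cv2.INTER_CUBIC))"
```

```text
tip side (np.float64(306.1972082745992), np.float64(197.50121162841816)) scene (np.float64(379.616859603888), np.float64(273.7313778992106))
free edge mid side (np.float64(291.29997444413556), np.float64(198.26581525050375)) scene (np.float64(385.1573287398191), np.float64(257.8285282134561))
axle side (np.float64(305.63827404795705), np.float64(205.57963399122144)) scene (np.float64(378.37922819010237), np.float64(277.781484479202))
scene 66 [0.0096 0.1456 0.1139] [0.0155 0.1613 0.1588] [0.0126 0.1532 0.1194]
side 115 [-0.009   0.1381  0.1065] [0.0134 0.1549 0.159 ] [0.0012 0.1423 0.1117]
```

View pics/z4.png

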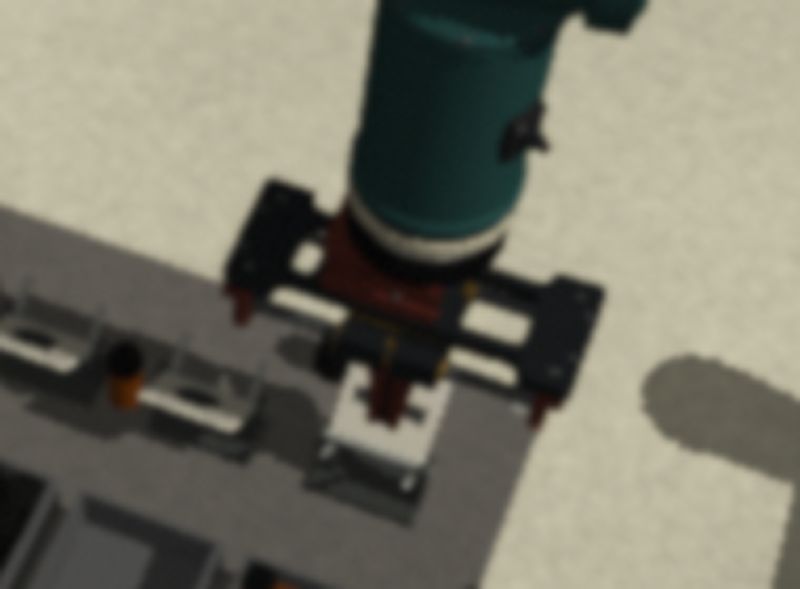

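Both cameras put the visible fingertip at z≈0.107-0.114, so it passed over the tag instead of pushing it. That is about 32 mm higher than TCP minus 25 mm would give. I'm backing out along the same path and will measure the tip properly before lowering.

play_rows --moves '[{"linear": [0,0.015,0],"spin": 0,"claw": 1},{"linear": [0,0.04,0],"spin": 0,"claw": 1},{"linear": [0,0.065,0],"spin": 0,"claw": 1},{"linear": [0,0.085,0],"spin": 0,"claw": 1},{"linear": [0,0.09,0],"spin": 0,"claw": 1},{"linear": [0,0.09,0],"spin": 0,"claw": 1}]'

```text
t: 5.2
eef_pos: [0.4912, 0.1561, 0.099]
orientation: [139.7, 89.9, -132.5]
ft_force: [0.9, -0.1, -0.0]
finger_gap: 0.0003
```

```bash
cat >> h.py <<'E'
def tip(n,tag,cx,cy):
    p,d=arm.snapshot(n); cv2.imwrite(f"pics/{n}{tag}.png",p[:,:,::-1]); X=cloud(n,d); im=p.astype(int)
    L=np.stack([(X-o)@xb,(X-o)@yb,X[...,2]],-1)
    m=(d>0)&(abs(L[...,0]-cx)<.05)&(abs(L[...,1]-cy)<.05)&(L[...,2]>.045)&(L[...,2]<.17)
    r=m&(im[...,0]>1.6*im[...,1])
    for nm,mm in (("all",m),("red",r)):
        q=L[mm]; 
        if len(q): print(n,nm,len(q),"min",q.min(0).round(4),"max",q.max(0).round(4),"low10",q[q[:,2]<q[:,2].min()+.01].mean(0).round(4))
    v,u=np.nonzero(r); i=v.argmax() if len(v) else None
    if i is not None: print(" lowest red px",u[i],v[i])
    return p,d,L
E
python3 -c "
from h import *
tool()
tip('side','5',-.0875,.151); tip('scene','5',-.0875,.151)
a=np.hstack([cv2.imread('pics/side5.png')[130:230,220:350],cv2.imread('pics/scene5.png')[190:290,340:470]]); cv2.imwrite('pics/z5.png',cv2.resize(a,(800,308),interpolation=cv2.INTER_CUBIC))
p,d=arm.snapshot('wrist'); cv2.imwrite('pics/wrist5.png',p[:,:,::-1])"
```

```text
t 5.2 board pos -0.08827544371570245 0.15137286414144005 0.09904902805897221 F [ 0.88228685 -0.14076857 -0.03163712] gap 0.0002628963736310392
[[-0.001 -1.    -0.002]
 [-0.001 -0.002  1.   ]
 [-1.     0.001 -0.001]]
side all 124 min [-0.0991  0.1193  0.0821] max [-0.0377  0.175   0.1389] low10 [-0.0386  0.1434  0.084 ]
side red 88 min [-0.0982  0.1373  0.1055] max [-0.0765  0.1472  0.1389] low10 [-0.0877  0.1419  0.1111]
 lowest red px 270 197
scene all 151 min [-0.0959  0.1223  0.0797] max [-0.0377  0.1763  0.1665] low10 [-0.0385  0.1467  0.0835]
scene red 73 min [-0.0815  0.1449  0.1158] max [-0.0731  0.1611  0.1665] low10 [-0.0774  0.153   0.1205]
 lowest red px 394 238
```

View pics/z5.png

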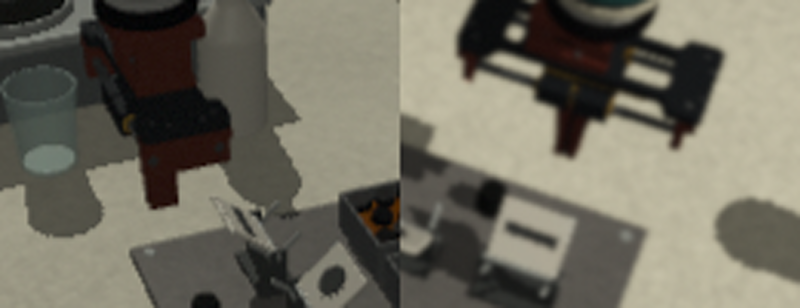

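View pics/wrist5.png

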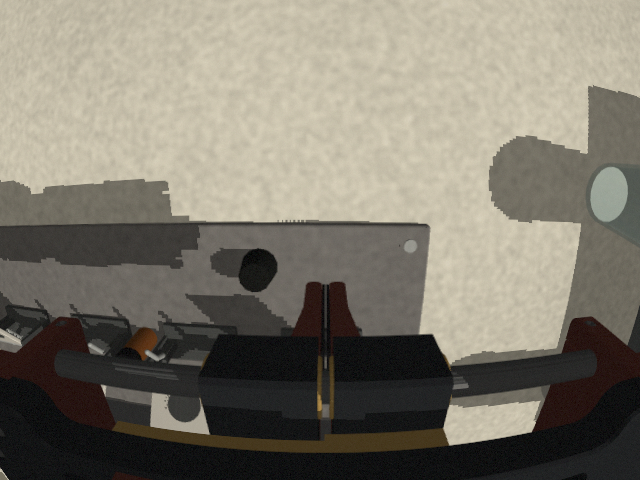

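```bash
python3 -c "
from h import *
np.set_printoptions(precision=3,suppress=True,linewidth=150)
p,d,L=tip('side','6',-.0875,.151)
for v in range(168,200,2):
    im=p[v].astype(int); row=[u for u in range(240,300) if d[v,u]>0 and L[v,u,2]>.09 and abs(L[v,u,0]+.0875)<.08 and L[v,u,1]<.3]
    if row:
        a,b=row[0],row[-1]; print(v,'u',a,b,'L',L[v,a],'R',L[v,b],'rgb',im[(a+b)//2])
"
```

```text
side all 123 min [-0.098  0.121  0.08 ] max [-0.038  0.175  0.137] low10 [-0.038  0.145  0.083]
side red 93 min [-0.098  0.138  0.105] max [-0.076  0.15   0.137] low10 [-0.086  0.142  0.111]
 lowest red px 270 197
168 u 257 294 L [-0.119  0.143  0.193] R [-0.055  0.064  0.224] rgb [13 14 16]
170 u 258 295 L [-0.119  0.135  0.193] R [-0.052  0.068  0.216] rgb [14 16 15]
172 u 259 295 L [-0.119  0.126  0.193] R [-0.054  0.064  0.213] rgb [11 12 14]
174 u 264 294 L [-0.114  0.102  0.2  ] R [-0.056  0.064  0.209] rgb [21 15 14]
176 u 265 294 L [-0.118  0.076  0.211] R [-0.054  0.071  0.199] rgb [37 17 10]
178 u 266 294 L [-0.119  0.066  0.212] R [-0.053  0.074  0.192] rgb [38 19 13]
180 u 266 294 L [-0.118  0.071  0.204] R [-0.054  0.073  0.188] rgb [38 16 12]
182 u 266 292 L [-0.119  0.07   0.199] R [-0.059  0.071  0.185] rgb [36 15 11]
184 u 266 283 L [-0.118  0.073  0.192] R [-0.081  0.07   0.185] rgb [37 16 12]
186 u 267 277 L [-0.117  0.071  0.188] R [-0.075  0.141  0.135] rgb [38 18 14]
188 u 267 277 L [-0.097  0.155  0.125] R [-0.076  0.138  0.131] rgb [36 16 11]
190 u 267 277 L [-0.097  0.158  0.117] R [-0.076  0.143  0.122] rgb [36 15 12]
192 u 267 277 L [-0.097  0.159  0.111] R [-0.076  0.143  0.116] rgb [35 13 10]
194 u 268 277 L [-0.097  0.15   0.111] R [-0.076  0.143  0.11 ] rgb [37 18 14]
196 u 269 276 L [-0.097  0.14   0.111] R [-0.079  0.144  0.104] rgb [37 14 10]
```

The whole gripper (tip at 0.105, body underside at 0.185, 80 mm apart as specified) sits about 31 mm higher than the reported pose says. The cameras put the tags where they must be, so I go by the cameras: lower 30 mm here in free space and re-measure.

play_rows --moves '[{"linear": [0.008,0,0],"spin": 0,"claw": 1},{"linear": [0.016,0,0],"spin": 0,"claw": 1},{"linear": [0.024,0,0],"spin": 0,"claw": 1},{"linear": [0.03,0,0],"spin": 0,"claw": 1},{"linear": [0.03,0,0],"spin": 0,"claw": 1}]'

```text
t: 6.02
eef_pos: [0.4917, 0.1559, 0.0682]
orientation: [120.8, 89.9, -151.5]
ft_force: [0.0, 1.2, 0.6]
finger_gap: 0.0002
```

```bash
python3 -c "
from h import *
np.set_printoptions(precision=3,suppress=True,linewidth=150)
tool()
p,d,L=tip('side','7',-.0875,.151)
for v in range(190,215,1):
    row=[u for u in range(240,285) if d[v,u]>0 and L[v,u,2]>.04 and abs(L[v,u,0]+.0875)<.025 and L[v,u,1]<.2]
    if row:
        a,b=row[0],row[-1]; print(v,'u',a,b,'L',L[v,a],'R',L[v,b],p[v,(a+b)//2])
print('bench z',np.median(L[300:340,230:280,2][d[300:340,230:280]>0]))
"
python3 -c "
import cv2
a=cv2.imread('pics/side7.png')[150:250,220:350]; cv2.imwrite('pics/z7.png',cv2.resize(a,(780,600),interpolation=cv2.INTER_CUBIC))"
```

```text
t 6.025 board pos -0.08769487879916239 0.15123315336136361 0.06823807808899655 F [0.02  1.191 0.573] gap 0.00017200524638805078
[[-0.002 -1.    -0.001]
 [-0.001 -0.001  1.   ]
 [-1.     0.002 -0.001]]
side all 147 min [-0.12   0.103  0.075] max [-0.038  0.2    0.17 ] low10 [-0.08   0.143  0.081]
side red 78 min [-0.098  0.137  0.075] max [-0.076  0.148  0.106] low10 [-0.087  0.142  0.08 ]
 lowest red px 271 207
190 u 271 284 L [-0.111  0.062  0.182] R [-0.079  0.069  0.169] [38 17 13]
191 u 271 284 L [-0.111  0.063  0.178] R [-0.08   0.068  0.167] [38 19 14]
192 u 270 284 L [-0.111  0.071  0.171] R [-0.079  0.071  0.162] [38 17 14]
193 u 270 284 L [-0.112  0.07   0.169] R [-0.079  0.072  0.159] [38 16 11]
194 u 270 284 L [-0.112  0.071  0.165] R [-0.08   0.069  0.159] [38 17 12]
195 u 271 284 L [-0.111  0.067  0.165] R [-0.08   0.069  0.156] [38 18 12]
196 u 271 281 L [-0.11   0.072  0.159] R [-0.087  0.069  0.155] [38 19 14]
197 u 271 277 L [-0.11   0.07   0.157] R [-0.078  0.14   0.103] [38 17 13]
198 u 271 277 L [-0.093  0.138  0.106] R [-0.077  0.142  0.099] [38 17 13]
199 u 268 278 L [-0.097  0.153  0.094] R [-0.075  0.141  0.096] [37 17 14]
200 u 268 278 L [-0.097  0.154  0.091] R [-0.075  0.142  0.093] [35 15 10]
201 u 268 278 L [-0.098  0.15   0.09 ] R [-0.075  0.143  0.089] [37 16 11]
202 u 268 278 L [-0.098  0.152  0.086] R [-0.076  0.141  0.087] [37 15 12]
203 u 268 278 L [-0.098  0.153  0.082] R [-0.076  0.141  0.084] [35 15  8]
204 u 268 278 L [-0.097  0.158  0.076] R [-0.076  0.141  0.082] [36 17 11]
205 u 269 278 L [-0.097  0.148  0.079] R [-0.076  0.142  0.077] [38 17 13]
206 u 269 277 L [-0.098  0.148  0.076] R [-0.08   0.138  0.079] [38 18 13]
207 u 270 273 L [-0.098  0.138  0.08 ] R [-0.09   0.14   0.077] [39 19 14]
bench z 0.0005499508040811335
```

View pics/z7.png

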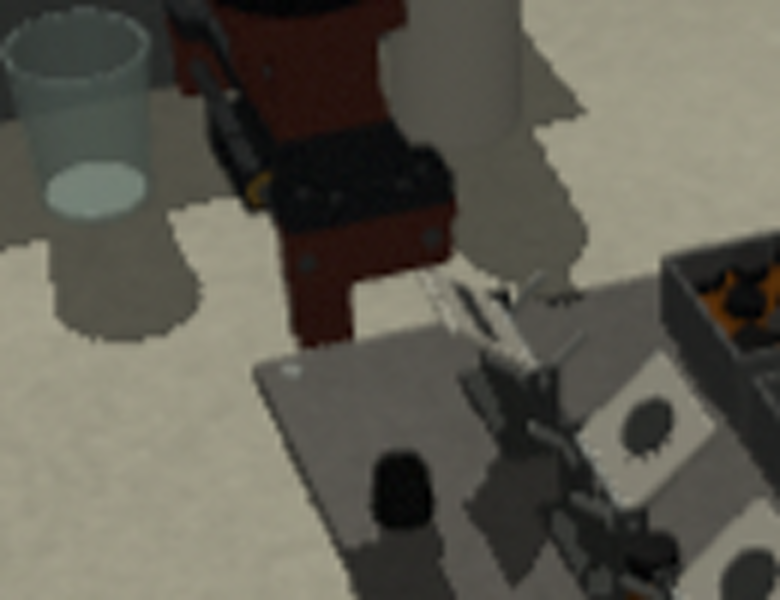

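The tip is now at 0.075-0.076. I go 2 mm lower, approach, then push.

play_rows --moves '[{"linear": [0.001,-0.01,0],"spin": 0,"claw": 1},{"linear": [0.002,-0.022,0],"spin": 0,"claw": 1},{"linear": [0.002,-0.03,0],"spin": 0,"claw": 1},{"linear": [0.002,-0.036,0],"spin": 0,"claw": 1},{"linear": [0.002,-0.041,0],"spin": 0,"claw": 1},{"linear": [0.002,-0.046,0],"spin": 0,"claw": 1},{"linear": [0.002,-0.051,0],"spin": 0,"claw": 1},{"linear": [0.002,-0.056,0],"spin": 0,"claw": 1}]'

```text
t: 7.08
eef_pos: [0.5483, 0.1538, 0.0666]
orientation: [136.6, 89.9, -135.7]
ft_force: [0.5, 0.7, 0.6]
finger_gap: 0.0004
```

```bash
python3 -c "
from h import *
tool(); tags('scene','8')
p,d=arm.snapshot('side');cv2.imwrite('pics/side8.png',p[:,:,::-1])
a=cv2.imread('pics/side8.png')[150:250,240:370]; cv2.imwrite('pics/z8.png',cv2.resize(a,(780,600),interpolation=cv2.INTER_CUBIC))"
```

```text
t 7.075 board pos -0.0310733326902851 0.15139293274056648 0.06657995093552237 F [0.48370092 0.66570722 0.57755169] gap 0.0004471313530713012
[[-0.001 -1.    -0.001]
 [-0.001 -0.001  1.   ]
 [-1.     0.001 -0.001]]
scene A 211 x [-0.04 -0.03 -0.01] zmax 0.0877860046107062
scene B 131 x [0.007 0.025 0.036] zmax 0.08685937511059967
scene C 127 x [0.008 0.027 0.036] zmax 0.08682251115316014
scene D 243 x [-0.018 -0.012 -0.002] zmax 0.10172558905330252
```

View pics/z8.png

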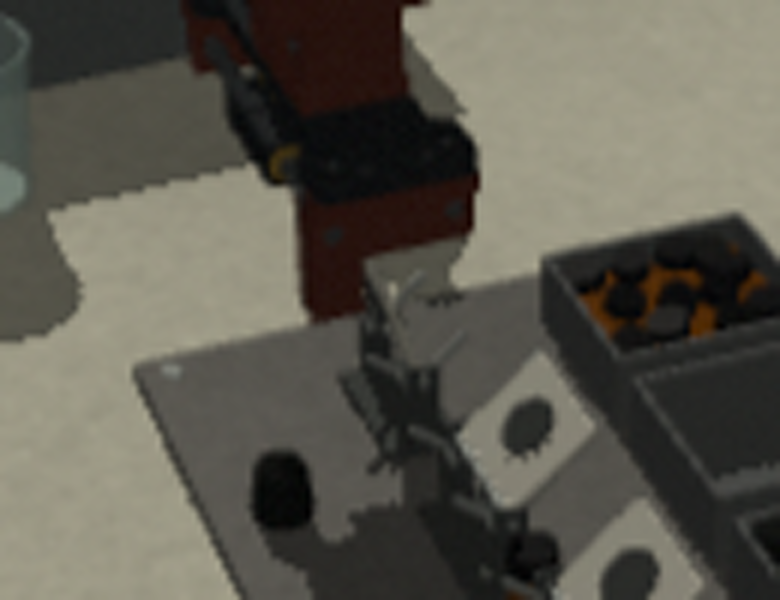

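D is swinging up (free edge at x -18 mm, z 0.10) with almost no force. I continue past upright, then back out.

play_rows --moves '[{"linear": [0,-0.005,0],"spin": 0,"claw": 1},{"linear": [0,-0.01,0],"spin": 0,"claw": 1},{"linear": [0,-0.015,0],"spin": 0,"claw": 1},{"linear": [0,-0.02,0],"spin": 0,"claw": 1},{"linear": [0,-0.025,0],"spin": 0,"claw": 1},{"linear": [0,-0.03,0],"spin": 0,"claw": 1},{"linear": [0,-0.034,0],"spin": 0,"claw": 1},{"linear": [0,-0.034,0],"spin": 0,"claw": 1},{"linear": [0,-0.02,0],"spin": 0,"claw": 1},{"linear": [0,0.0,0],"spin": 0,"claw": 1},{"linear": [0,0.02,0],"spin": 0,"claw": 1},{"linear": [0,0.03,0],"spin": 0,"claw": 1}]'

```text
t: 8.68
eef_pos: [0.5163, 0.1549, 0.0665]
orientation: [119.2, 89.9, -153.0]
ft_force: [0.1, 0.2, -0.1]
finger_gap: 0.0006
```

```bash
python3 -c "
from h import *
tool(); tags('scene','9')
p,d=arm.snapshot('side');cv2.imwrite('pics/side9.png',p[:,:,::-1])
a=cv2.imread('pics/side9.png')[150:250,240:370]; cv2.imwrite('pics/z9.png',cv2.resize(a,(780,600),interpolation=cv2.INTER_CUBIC))"
```

```text
t 8.675 board pos -0.06307296361064753 0.15123975865516973 0.06653508384702439 F [ 0.13909783  0.23428545 -0.11174012] gap 0.0006208499649326428
[[-0.002 -1.    -0.001]
 [-0.001 -0.001  1.   ]
 [-1.     0.002 -0.001]]
scene A 274 x [-0.04  -0.028  0.002] zmax 0.0877732128718115
scene B 133 x [-0.021  0.025  0.036] zmax 0.08723491565508033
scene C 134 x [-0.02   0.026  0.036] zmax 0.08730005452470432
scene D 158 x [-0.052  0.026  0.036] zmax 0.11844252490735253
```

View pics/z9.png

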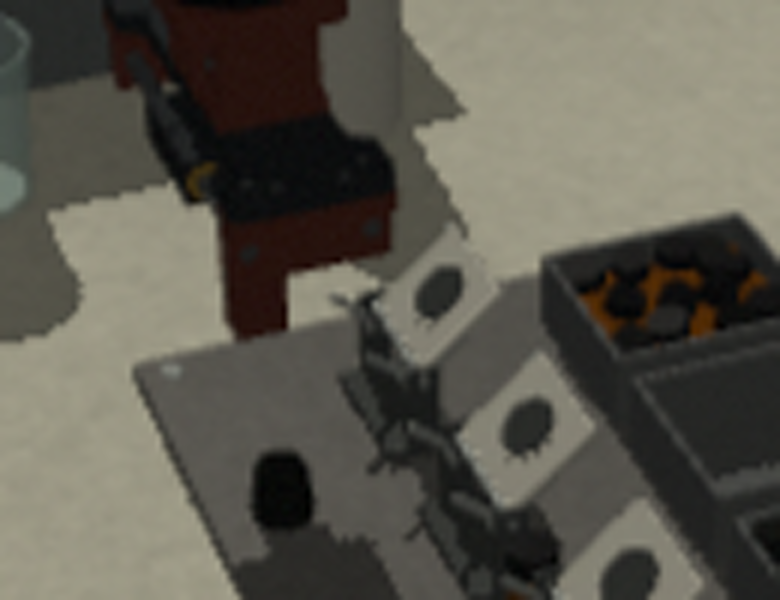

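D now lies back, disc face up. I lift, cross over, and come down behind C, between its free edge (+38 mm) and the bin (+85 mm).

play_rows --moves '[{"linear": [-0.03,0,0],"spin": 0,"claw": 1},{"linear": [-0.06,0,0],"spin": 0,"claw": 1},{"linear": [-0.06,-0.03,-0.023],"spin": 0,"claw": 1},{"linear": [-0.06,-0.065,-0.05],"spin": 0,"claw": 1},{"linear": [-0.06,-0.1,-0.078],"spin": 0,"claw": 1},{"linear": [-0.06,-0.124,-0.097],"spin": 0,"claw": 1},{"linear": [-0.06,-0.129,-0.101],"spin": 0,"claw": 1},{"linear": [-0.06,-0.129,-0.101],"spin": 0,"claw": 1},{"linear": [-0.04,-0.129,-0.101],"spin": 0,"claw": 1},{"linear": [-0.02,-0.129,-0.101],"spin": 0,"claw": 1},{"linear": [-0.005,-0.129,-0.101],"spin": 0,"claw": 1},{"linear": [-0.005,-0.129,-0.101],"spin": 0,"claw": 1}]'

```text
t: 10.28
eef_pos: [0.6404, 0.0498, 0.0705]
orientation: [100.7, 89.8, -171.4]
ft_force: [0.1, 0.2, 0.6]
finger_gap: 0.0006
```

```bash
python3 -c "
from h import *
tool(); p,d,L=tip('side','10',.066,.05)
tags('scene','10')
a=cv2.imread('pics/side10.png')[160:280,250:406]; cv2.imwrite('pics/z10.png',cv2.resize(a,(780,600),interpolation=cv2.INTER_CUBIC))"
```

```text
t 10.275 board pos 0.06509566590682561 0.0511992001452614 0.07045108106096369 F [0.14442013 0.20257989 0.6137163 ] gap 0.000560902802218712
[[-0.004 -1.    -0.002]
 [-0.001 -0.002  1.   ]
 [-1.     0.004 -0.001]]
side all 458 min [0.0161 0.0023 0.0451] max [0.1157 0.097  0.17  ] low10 [0.0931 0.0325 0.0469]
side red 173 min [0.054  0.0351 0.0767] max [0.0769 0.06   0.1409] low10 [0.0628 0.044  0.0823]
 lowest red px 342 215
scene A 271 x [-0.04  -0.029 -0.012] zmax 0.08752104620324555
scene B 1 x [0.033 0.033 0.033] zmax 0.08299742242955184
scene C 17 x [-0.004  0.032  0.036] zmax 0.0847463711444218
scene D 133 x [-0.02   0.026  0.037] zmax 0.08706327809782247
```

View pics/z10.png

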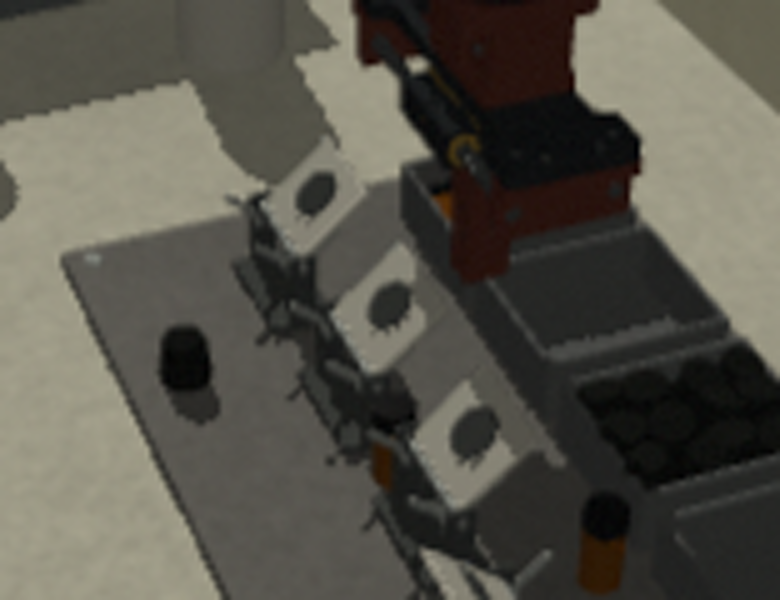

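The tip is behind C at z≈0.077. I lower 4 mm and push towards the robot.

play_rows --moves '[{"linear": [0.002,0,0],"spin": 0,"claw": 1},{"linear": [0.004,0.005,0],"spin": 0,"claw": 1},{"linear": [0.004,0.011,0],"spin": 0,"claw": 1},{"linear": [0.004,0.016,0],"spin": 0,"claw": 1},{"linear": [0.004,0.021,0],"spin": 0,"claw": 1},{"linear": [0.004,0.026,0],"spin": 0,"claw": 1},{"linear": [0.004,0.031,0],"spin": 0,"claw": 1},{"linear": [0.004,0.036,0],"spin": 0,"claw": 1}]'

```text
t: 11.38
eef_pos: [0.6056, 0.0509, 0.068]
orientation: [123.4, 89.9, -148.8]
ft_force: [0.5, -0.0, 0.4]
finger_gap: 0.0007
```

```bash
python3 -c "
from h import *
tool(); tags('side','11')
a=cv2.imread('pics/side11.png')[160:280,250:406]; cv2.imwrite('pics/z11.png',cv2.resize(a,(780,600),interpolation=cv2.INTER_CUBIC))"
```

```text
t 11.375 board pos 0.030327035904268697 0.05082986749573858 0.06796393896011718 F [ 0.50238926 -0.00298353  0.40189628] gap 0.0006509016686116741
[[-0.001 -1.    -0.002]
 [-0.001 -0.002  1.   ]
 [-1.     0.001 -0.001]]
side A 136 x [-0.041 -0.033 -0.019] zmax 0.08612810376748269
side B 199 x [0.006 0.025 0.035] zmax 0.08708340517938044
side C 126 x [0.001 0.01  0.019] zmax 0.0987695558954418
side D 159 x [0.005 0.025 0.036] zmax 0.08567429740350861
```

View pics/z11.png

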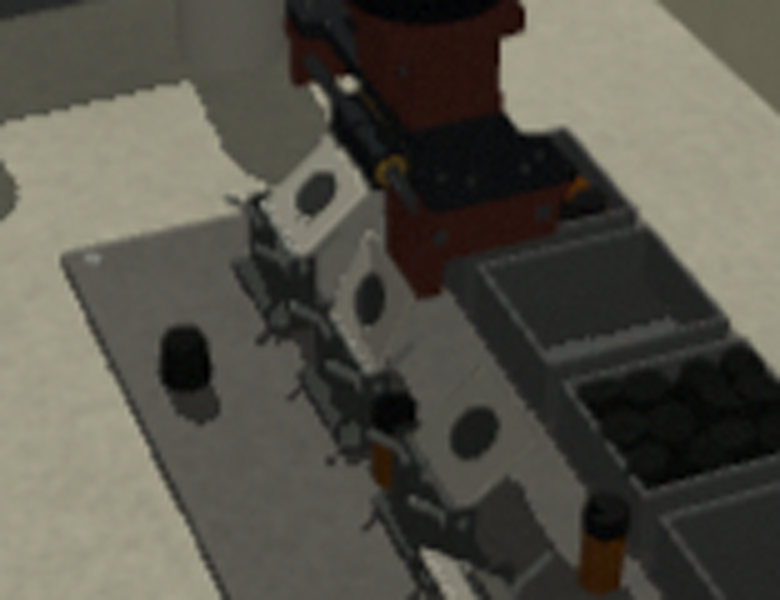

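C is rising as planned and its neighbours are undisturbed. I finish the push and back off.

play_rows --moves '[{"linear": [0,0.005,0],"spin": 0,"claw": 1},{"linear": [0,0.01,0],"spin": 0,"claw": 1},{"linear": [0,0.015,0],"spin": 0,"claw": 1},{"linear": [0,0.02,0],"spin": 0,"claw": 1},{"linear": [0,0.025,0],"spin": 0,"claw": 1},{"linear": [0,0.03,0],"spin": 0,"claw": 1},{"linear": [0,0.034,0],"spin": 0,"claw": 1},{"linear": [0,0.034,0],"spin": 0,"claw": 1},{"linear": [0,0.02,0],"spin": 0,"claw": 1},{"linear": [0,0.0,0],"spin": 0,"claw": 1},{"linear": [0,-0.02,0],"spin": 0,"claw": 1},{"linear": [0,-0.03,0],"spin": 0,"claw": 1}]'

```text
t: 12.92
eef_pos: [0.6371, 0.0496, 0.0678]
orientation: [145.4, 89.9, -126.8]
ft_force: [0.1, 0.2, -0.4]
finger_gap: 0.0004
```

play_rows --moves '[{"linear": [-0.03,0,0],"spin": 0,"claw": 1},{"linear": [-0.07,0,0],"spin": 0,"claw": 1},{"linear": [-0.11,0,0],"spin": 0,"claw": 1},{"linear": [-0.15,0,0],"spin": 0,"claw": 1},{"linear": [-0.17,0,0],"spin": 0,"claw": 1},{"linear": [-0.17,0,0],"spin": 0,"claw": 1}]'

```text
t: 13.68
eef_pos: [0.6386, 0.0498, 0.2397]
orientation: [-104.6, 89.8, -16.8]
ft_force: [0.2, 1.1, 0.7]
finger_gap: 0.0006
```

```bash
python3 -c "
from h import *
tool(); tags('side','12'); tags('scene','12')
a=np.hstack([cv2.imread('pics/scene12.png')[150:390,190:440],cv2.imread('pics/side12.png')[150:390,225:475]]); cv2.imwrite('pics/z12.png',cv2.resize(a,(800,384),interpolation=cv2.INTER_CUBIC))
for n in ['scene','side']:
    a=cv2.imread(f'pics/{n}0.png').astype(int); b=cv2.imread(f'pics/{n}12.png').astype(int)
    v=np.hstack([a,b]); cv2.imwrite(f'pics/cmp_{n}.png',cv2.resize(v.astype(np.uint8),(800,300)))
"
```

```text
t 13.675 board pos 0.06328859828753022 0.051032156771256505 0.23970934659923257 F [0.15507552 1.1273308  0.74645728] gap 0.0005536909132725735
[[ 0.003 -1.    -0.002]
 [-0.001 -0.002  1.   ]
 [-1.    -0.003 -0.001]]
side A 167 x [-0.04  -0.031  0.015] zmax 0.0870030279317995
side B 220 x [0.007 0.025 0.035] zmax 0.08648095206298195
side C 115 x [-0.04  -0.029  0.018] zmax 0.08611041732031127
side D 155 x [0.008 0.026 0.036] zmax 0.08675807739939835
scene A 266 x [-0.04  -0.029 -0.013] zmax 0.08734833548330288
scene B 134 x [-0.022  0.025  0.035] zmax 0.08740694215889727
scene C 310 x [-0.039 -0.028 -0.01 ] zmax 0.08824489592327672
scene D 148 x [-0.022  0.027  0.037] zmax 0.0869320737216468
```

View pics/z12.png

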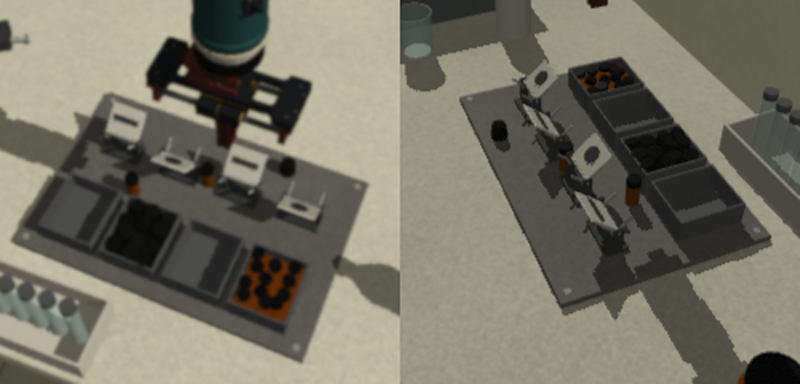

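View pics/cmp_side.png

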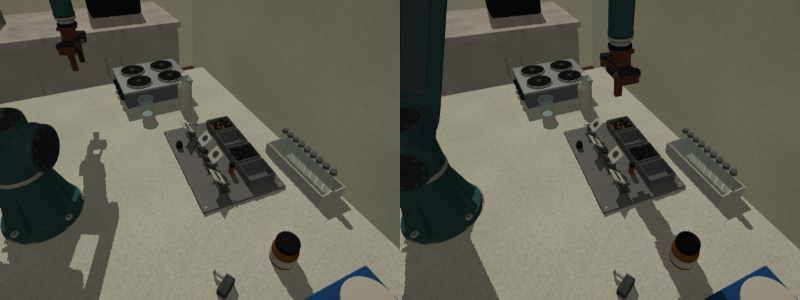

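View pics/cmp_scene.png

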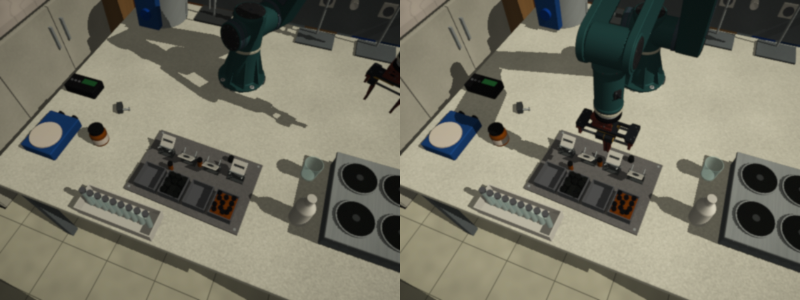

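All four tags are right: A and C lie towards the robot with bars up (edge x≈-0.040), and B and D lie back with discs up (edge x≈+0.036). The bystanders look unmoved and the arm is clear, so I'm handing in.

```bash
python3 -c "
from station import arm
arm.job_done(); print(arm.sense()['t'])"
```

```text
the job is handed in; nothing more can be done
the job is handed in; nothing more can be done
```

All four tags now tell the truth, and I handed the job in at about 13.7 s. No verdict was reported.

**What I did:** with the closed fingertip I pushed over the two wrong tags. The one before the vial bin now lies back, disc up; the one before the empty bin between the two full bins now lies towards the robot, bar up. The other two tags were already right and I left them alone.

**Last checks, before hand-in:**
- **Tags:** both cameras agree that all four are at their stops. The free edges are 39–40 mm towards the robot for the empty bins and 35–37 mm towards the bin for the full ones.
- **Bystanders:** the vials, stopper, beaker, bottle, jar and clamp look unmoved next to the first pictures. I compared these by eye and did not measure them.
- **Forces:** wrist readings stayed around 1 N or less whenever I read them, and the arm ended well clear of the board.

**One disagreement:** the reported tool height does not match the cameras, which saw the fingertip about 31 mm higher than it implied. My first push at the vial-bin tag therefore passed above it without touching. I backed out, set the height from the cameras, and the second push worked.

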